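# Rebuild the spindle stack of the roll unwinder

## Task

Rebuild the spindle of the upright roll unwinder: slide the bearing, then the tube spacer, then the wide flat washer onto it, each all the way down, and finally press the washer against the spring until both catches snap out above it and hold the stack when you let go. The spindle stands off the middle of its base, on whichever side its eccentric foot was left, so feel for it and be gentle: never lean on the spindle, its spring plate or its base with more than about 25 N, sideways or down, and leave the other things on the table where they are.

Things in the scene. Friction and masses are not known exactly. Their poses are not given: they have to be found in the camera images.
- base: Fixed unwinder: grey square plinth 110 x 110 mm, 14 mm thick. Origin: centre of its underside, z up. A rigid upright steel spindle 16 mm in diameter stands on an eccentric foot: its axis is 6 mm off the plinth's centre, in a direction that differs each time and is in no measured pose (look, or feel which side of the bore lands on its end). It does not move.
- top (a point): Point above the plinth's centre (NOT on the spindle's axis) at the height of the spindle's end, 91 mm above the base's origin. The end is flat, 11 mm across, with a 2.5 mm chamfer down to 16 mm: a bore more than about 3.5 mm off lands on it.
- catch_line (a point): Point above the plinth's centre, 70 mm over the base's origin: height of the flat undersides of two spring catches in two sides of the spindle (back to back, in any direction), 12 mm out from its axis, sloping in to 81 mm height. A part pushed down squeezes them in (about 2 to 6 N; its own weight is not enough); once it is wholly below, they snap out and it cannot come up.
- seat (a point): Point above the plinth's centre at the top of the sprung plate round the spindle (34 mm in diameter), 30 mm over the base's origin. The plate gives 9 mm at most: 2.4 N to start, then 1.2 N per mm. Stacked unpressed, the washer's bottom is 4 mm below the catch line; pressed 5 to 7 mm from there (7 to 13 N) the catches snap out over it.
- bearing: Ball bearing, a steel ring with a dark seal ring on each face: outer diameter 42 mm, bore 18 mm, 12 mm thick, 70 g. Lies flat, loose on the table. Origin at its centre, z along its axis; both faces alike.
- spacer: Steel tube spacer: outer diameter 34 mm, bore 18 mm, 24 mm long, 50 g. Stands on end, loose on the table. Origin at its centre, z along its axis; both ends alike.
- washer: Wide flat steel washer: outer diameter 48 mm, bore 18 mm, 8 mm thick, 80 g. Lies flat, loose on the table. Origin at its centre, z along its axis; both faces alike.
- tape_roll: Bystander: roll of tape lying flat, 90 mm across, 25 mm high, bore 74 mm; origin at the centre of its underside. Leave it.
- mug: Bystander: white mug 80 mm across, 90 mm high; origin at the centre of its underside. Leave it.
There are look-alikes about, which are no part of the job. What is shaped like the spacer but blue or brown is not meant.

How it is judged:
By the outcome, as a careful person would: the job done as asked, in the order asked, and still so for the second after the job is handed in, with the robot touching nothing.
It also fails if it takes over 72 s, if anything falls off the work surface, if the arm or the gripper's body presses on something with over 40 N, if the wrist force passes 120 N, or if a joint passes its speed limit or range.

## Robot

A 6-joint arm with a two-finger parallel gripper is mounted at the origin on the work surface. World frame = base frame: x ahead of the robot, y to its left, z up, the work surface at z = 0. Lengths are in mm, angles in degrees, forces in N, time in s.
With the tool pointing down it reaches from about 300 to 750 mm from the base axis. Payload 8.5 kg.
Tool frame: the origin (TCP) lies midway between the tips of the shut fingers; the grasp point (between the pads) lies hold_point_z behind it (hold_point_z is the distance from the TCP to the grasp point, in mm); z points along the fingers, y is the line along which they close (so a half turn about z gives the same grasp; the last joint's range is limited). The gripper opens to 85 mm and grips with 20 to 120 N. Pads are 22 mm wide; open, the fingers measure 114 mm over their backs; the gripper's body (76 mm by 85 mm) begins 54 mm behind the grasp point. The pads swing forward as they close: fully open they stand 13 mm farther back than shut.
Start: joints at [64.441, 21.807, 74.336, -0, 83.858, -12.336], TCP at [125.808, 535.399, 231.322] pointing down, gripper open.
Joint ranges: [-178.18, 178.18], [-50.72, 133.34], [12.68, 142.11], [-81.47, 261.47], [9.98, 163.14], [-165.26, 165.26]. Speed limits (degrees/s): [136.94, 136.94, 180, 180, 180, 180].

## Interface

Orientations are given as a 3x3 rotation matrix whose columns are the frame's x, y, z axes.
In Python, from station import read_state, grab_frame, hand_in, hold_point_z gives the robot as it stands.
- The arm moves only by the tool step_arm, never from a script. Its argument "moves" is a list that holds one entry, the list of rows, each a list of 5 numbers: the shift along the world's x, y, z in cm, then the turn about the world's z in rad, then the gripper's target within -1 to 1 (shut at 1, half-way at 0, fully open at -1). In form: [[[tx, ty, tz, turn, grip], ...]]. A call has exactly 10 rows; each row is the pose to reach, as a shift and turn from the pose commanded when the call began; what a row does not reach only later rows make up. A row lasts 1/10 s, in which the tool goes at most 50 mm and 8.59 degrees, less where a joint would pass 70% of its speed; a pose out of reach is approached as far as the arm can. A call with a gripper value outside its range is refused whole. The fingers move at their own pace and stop on an object; "squeeze" is the grip in N (left out, the last holds). Time passes only in rows, so rows that repeat a pose let the fingers close, or fill a call up. It gives the time, the measured TCP pose, the force, the opening and the grip force at its end, in the units of the state.
- read_state(): the state, without advancing time (a new reading comes with each control period).
- grab_frame(name): name is "side" or "top"; returns a dict with "color" (400x640x3 uint8, blue, green, red), "mtx" (3x3 intrinsics, pixels), "extrinsics" (4x4, takes a point from world to camera coordinates). Camera axes: x right, y up, looking along -z (the intrinsics and any distortion apply to the point x, -y, -z); pixel columns grow to the right and rows downward; lengths in mm; the calibration is good to about 2 mm. A picture is of the moment at which its call begins. There is no depth.
- hand_in(): hands the job in; it is judged then, once.
The state is a dict: "t": time; "joint_positions": joint angles; "qvel": joint speeds; "effort": joint torques, N m; "tool_pos": TCP position; "orientation": TCP orientation; "ft_force": force on the tool from outside, world axes, zero at the start; "moment": the same for the moment, N m; "finger_gap": finger opening in mm; "grip_force": force on a finger pad.
Only numpy, scipy, OpenCV 4.12 (cv2) and the standard library are available. Lean on these libraries where they do the work, as an engineer would, in place of code of your own. Each camera call takes 0.05 s, during which the arm holds its last target. There are 200 camera calls.

## Working session

There is one attempt and no reset: what is moved stays moved. The work goes in short steps, Python scripts to look and compute and a tool call to move; the robot and the scene stay as the last step left them, time stands still between calls to the robot, and variables do not carry over. Pictures are saved under pics/ and viewed, at most 11 in all, crops included, and the job is handed in when it is done.

Besides the shell and the picture viewer there is one more tool, called after ">>>" by a JSON object that holds its "api" and its "payload", one argument or row to a line. step_arm: Moves the arm, as the interface text tells. Its arguments: {"type":"object","properties":{"moves":{"type":"array","items":{"type":"array","items":{"type":"array","items":{"type":"number"}}}},"squeeze":{"type":"number"}},"required":["moves"]}

```bash
mkdir -p pics
python3 - <<'E'
from station import *
import cv2,numpy as np
s=read_state();print(s['t'],s['tool_pos'],s['orientation'],s['finger_gap'],s['ft_force'],hold_point_z)
for n in('side','top'):
    f=grab_frame(n);cv2.imwrite(f'pics/{n}0.png',f['color']);print(n,np.round(f['mtx'],1).tolist(),np.round(f['extrinsics'],4).tolist(),[k for k in f])
E
```

```text
0.0 [125.69163712 535.14638748 230.71997761] [[-9.73486143e-01  2.28745146e-01 -6.23091229e-04]
 [ 2.28745786e-01  9.73485324e-01 -1.30013471e-03]
 [ 3.09170662e-04 -1.40819262e-03 -9.99998961e-01]] 85.21902497858645 [-0.47597616 -0.39431705 -0.29577707] 18.700000000000003
side [[390.5, 0.0, 320.7], [0.0, 390.5, 200.5], [0.0, 0.0, 1.0]] [[-0.967, -0.2548, 0.004, 529.4857], [0.1661, -0.6181, 0.7684, -191.0996], [-0.1933, 0.7436, 0.64, -869.4173], [0.0, 0.0, 0.0, 1.0]] ['color', 'mtx', 'extrinsics']
top [[405.1, 0.0, 313.1], [0.0, 405.1, 194.8], [0.0, 0.0, 1.0]] [[-0.0178, -0.9997, 0.0138, -45.3761], [0.9971, -0.0167, 0.0736, -533.2745], [-0.0734, 0.0151, 0.9972, -1154.7671], [0.0, 0.0, 0.0, 1.0]] ['color', 'mtx', 'extrinsics']
```

View pics/top0.png

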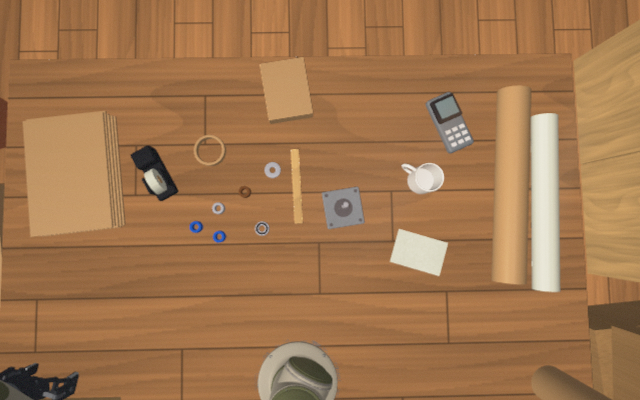

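View pics/side0.png

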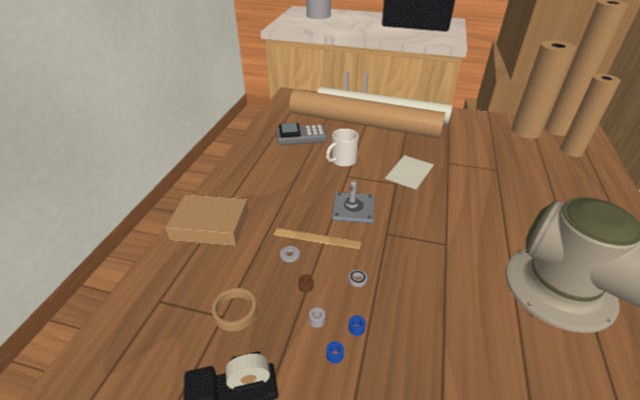

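```bash
cat > h.py <<'E'
import cv2,numpy as np
from station import *
def ray(f,uv):
    K,E=f['mtx'],f['extrinsics'];R,t=E[:3,:3],E[:3,3]
    d=np.linalg.inv(K)@[uv[0],uv[1],1];d=R.T@(d*[1,-1,-1]);return -R.T@t,d/np.linalg.norm(d)
def onplane(f,uv,z):
    o,d=ray(f,uv);return o+d*(z-o[2])/d[2]
def tri(fa,a,fb,b):
    o,d=ray(fa,a);p,e=ray(fb,b)
    s=np.linalg.lstsq(np.c_[d,-e],p-o,rcond=None)[0]
    A,B=o+d*s[0],p+e*s[1];return (A+B)/2,np.linalg.norm(A-B)
def proj(f,X):
    q=f['extrinsics'][:3]@np.r_[X,1];q=f['mtx']@(q*[1,-1,-1]);return q[:2]/q[2]
def mask(f,sat=60):
    h=cv2.cvtColor(f['color'],cv2.COLOR_BGR2HSV);return ((h[...,1]<sat)&(h[...,2]>30)).astype(np.uint8)*255
def blob(f,uv,r=16,sat=60):
    """centre of the silhouette (convex hull) of the grey blob nearest uv"""
    x,y=map(int,uv);m=np.zeros_like(mask(f));m[y-r:y+r,x-r:x+r]=mask(f,sat)[y-r:y+r,x-r:x+r]
    c=max(cv2.findContours(m,0,1)[0],key=cv2.contourArea);h=cv2.convexHull(c)
    M=cv2.moments(h);return np.array([M['m10']/M['m00'],M['m01']/M['m00']]),cv2.boundingRect(c)
E
python3 - <<'E'
from h import *
t,s=grab_frame('top'),grab_frame('side')
for n,a,b in(('bearing',(262,228),(358,278)),('spacer',(218,208),(317,317)),('washer',(272,170),(290,254)),('base',(343,207),(354,207))):
    r=16 if n!='base' else 30
    A,ra=blob(t,a,r);B,rb=blob(s,b,r)
    X,e=tri(t,A,s,B);print(n,A.round(1),ra,B.round(1),rb,X.round(1),'err',round(e,1),onplane(t,A,8).round(1),onplane(s,B,8).round(1))
c=lambda f,x,y,w,h,k:cv2.resize(f['color'][y:y+h,x:x+w],None,fx=k,fy=k,interpolation=cv2.INTER_CUBIC)
a=c(t,180,150,200,100,4)
b=np.hstack([c(t,313,180,64,48,6.25),c(s,322,175,64,48,6.25)])
cv2.imwrite('pics/c1.png',a);cv2.imwrite('pics/c2.png',b)
E
```

```text
bearing [261.5 228. ] (255, 221, 14, 15) [357.5 278. ] (349, 270, 18, 17) [437.8  97.1   5.3] err 2.3 [438.9  96.9   8. ] [436.4  99.2   8. ]
spacer [218. 208.] (212, 203, 13, 11) [316.7 316.9] (309, 307, 17, 21) [498.4 222.   11.8] err 1.7 [499.4 222.9   8. ] [498.2 219.4   8. ]
washer [272.1 169.6] (264, 162, 17, 16) [289.5 253.6] (280, 246, 20, 16) [609.2  64.5   3.3] err 2.2 [609.6  64.3   8. ] [606.5  68.5   8. ]
base [342.6 207.4] (322, 187, 42, 42) [353.1 204.5] (332, 181, 42, 43) [ 494.1 -139.9   15.3] err 1.1 [ 494.9 -140.5    8. ] [ 494.8 -148.5    8. ]
```

View pics/c1.png

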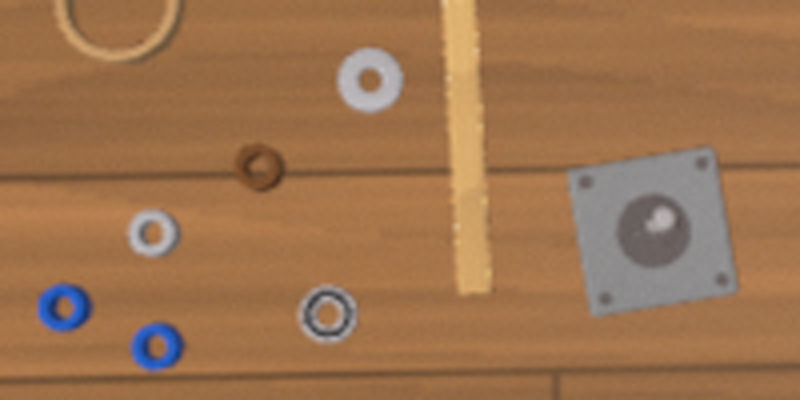

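View pics/c2.png

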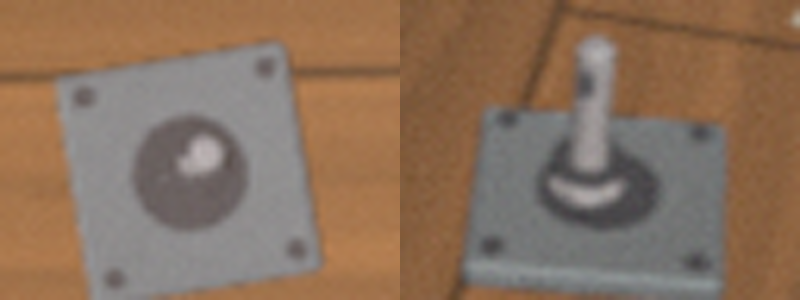

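Run:
```python
from h import *
t,s=grab_frame('top'),grab_frame('side')
def bright(f,x,y,w,h,th):
    g=cv2.GaussianBlur(cv2.cvtColor(f['color'],6),(3,3),0)[y:y+h,x:x+w].astype(float)
    m=np.clip(g-th,0,None);yy,xx=np.mgrid[y:y+h,x:x+w];return np.array([(m*xx).sum(),(m*yy).sum()])/m.sum(),g.max()
a,ga=bright(t,342,200,8,7,140)
g=cv2.cvtColor(s['color'],6);print(g[178:206,346:362])
print(a,ga,onplane(t,a,91))
for b in((353.3,182),(353.3,183)):print(b,tri(t,a,s,b),onplane(s,b,91))
# plinth corners, top view
m=mask(t);c=np.zeros_like(m);c[180:235,315:370]=m[180:235,315:370]
q=max(cv2.findContours(c,0,1)[0],key=cv2.contourArea);r=cv2.minAreaRect(q);print(r,onplane(t,r[0],14))
```

```text
[[ 77  90 109 112 109  97 100 100  95  94  89  87  82  79  81  82]
 [ 80  98 109 110 111 107 112 110 108 106 106 103 100  95  96  89]
 [ 84 104 115 108 106 112 119 117 119 111 106 103 101 101 103 101]
 [ 92 106 113 112 111 128 138 144 138 122 107 107 104 102  98 104]
 [ 98 110 108 115 121 140 150 157 154 148 120 104 104 101 103 102]
 [105 112 114 108 123 149 164 174 169 159 130 107 105 102 105 104]
 [107 115 113 101 113 138 160 165 162 146 118 102 105  99 102 108]
 [114 114 113 107 111 127 144 150 155 142 117 105  99 105 101 100]
 [114 114 110 107 106 109 127 142 151 137 120 105 104 102  98 100]
 [114 113 105 102  96  90 108 140 147 139 113  99 103  98  97  99]
 [115 111 107  99  89  79  96 138 146 136 118 106 103 100 102 107]
 [110 110 109 101  94  83 104 136 145 129 115 100 103 103 101 101]
 [112 108 106 102 104 108 127 148 147 130 108 104 102 101 100 101]
 [109 106 108 103 117 133 145 151 146 120 106 106 100 103 102 108]
 [107 111 115 107 122 139 152 151 142 120 103 101  93  97 101 106]
 [128 126 124 114 116 143 150 151 143 116  98  98  97  93 106 111]
 [126 122 122 111 126 144 15
[... 584 characters left out ...]
  87  82  80  77  79  83  74  82  91  91  82  75  72  72]
 [125 138 123 116 107 100  97  98 106 128 136 114  89  76  74  73]
 [112 138 147 150 156 146 142 141 152 161 147 114  85  71  75  75]]
[345.03097345 204.41814159] 177.0 [ 499.42174533 -139.96600599   91.        ]
(353.3, 182) (array([ 498.51265811, -140.10152975,   90.73590175]), np.float64(1.8557361253211586)) [ 497.532921  -139.8233168   91.       ]
(353.3, 183) (array([ 498.53043985, -140.44567543,   87.25041037]), np.float64(2.159120821290976)) [ 496.70793791 -135.61635837   91.        ]
((342.64862060546875, 207.3918914794922), (37.15416717529297, 37.318565368652344), 80.53767395019531) [ 494.60229811 -140.03258809   14.        ]
```

>>> {"api": "step_arm", "payload": {
  "moves": [
    [[3,-5,0,0,-0.3],[6,-10,0,0,-0.3],[9,-15,0,0,-0.3],[12,-20,0,0,-0.3],[16,-25,0,0,-0.3],[20,-30,0,0,-0.3],[24,-35,0,0,-0.3],[28,-40,0,0,-0.3],[31.2,-43.8,0,0,-0.3],[31.2,-43.8,-5,0,-0.3]]
  ],
  "squeeze": 40
}}

```text
t: 1.3
tool_pos: [412.0, 130.5, 208.7]
orientation: [[-0.973, 0.23, 0.007], [0.23, 0.973, 0.0], [-0.006, 0.002, -1.0]]
ft_force: [1.1, 2.1, -0.4]
finger_gap: 55.4
grip_force: 0.0
```

>>> {"api": "step_arm", "payload": {
  "moves": [
    [[0,0,-4,0,-0.3],[0,0,-8,0,-0.3],[0,0,-12,0,-0.3],[0,0,-15,0,-0.3],[0,0,-16.5,0,-0.3],[0,0,-17,0,-0.3],[0,0,-17.3,0,-0.3],[0,0,-17.5,0,-0.3],[0,0,-17.7,0,-0.3],[0,0,-17.7,0,-0.3]]
  ]
}}

```text
t: 2.3
tool_pos: [409.6, 132.6, 30.1]
orientation: [[-0.974, 0.229, 0.001], [0.229, 0.974, 0.0], [-0.001, 0.0, -1.0]]
ft_force: [0.5, 0.8, -1.3]
finger_gap: 55.6
grip_force: 0.0
```

>>> {"api": "step_arm", "payload": {
  "moves": [
    [[0,0,0,0,0.3],[0,0,0,0,0.3],[0,0,0,0,0.3],[0,0,0,0,0.3],[0,0,0,0,0.3],[0,0,0,0,0.3],[0,0,0,0,0.3],[0,0,0,0,0.3],[0,0,0,0,0.3],[0,0,0,0,0.3]]
  ]
}}

```text
t: 3.3
tool_pos: [409.4, 132.6, 29.8]
orientation: [[-0.973, 0.229, -0.0], [0.229, 0.973, -0.0], [0.0, -0.0, -1.0]]
ft_force: [0.0, -0.3, 0.7]
finger_gap: 29.6
grip_force: 0.0
```

>>> {"api": "step_arm", "payload": {
  "moves": [
    [[1.4,-1.8,0,0,-0.35],[2.84,-3.55,0,0,-0.35],[2.84,-3.55,0,0,-0.35],[2.84,-3.55,0,0,-0.35],[2.84,-3.55,-1,0,-0.35],[2.84,-3.55,-1.8,0,-0.35],[2.84,-3.55,-2.3,0,-0.35],[2.84,-3.55,-2.5,0,-0.35],[2.84,-3.55,-2.6,0,-0.35],[2.84,-3.55,-2.6,0,-0.35]]
  ]
}}

```text
t: 4.3
tool_pos: [437.8, 97.1, 3.7]
orientation: [[-0.974, 0.229, -0.0], [0.229, 0.974, 0.0], [0.0, -0.0, -1.0]]
ft_force: [-0.4, -0.1, 0.6]
finger_gap: 57.7
grip_force: 0.0
```

>>> {"api": "step_arm", "payload": {
  "moves": [
    [[0,0,0,0,0.3],[0,0,0,0,0.3],[0,0,0,0,0.3],[0,0,0,0,0.3],[0,0,0,0,0.3],[0,0,0,0,0.3],[0,0,0,0,-0.3],[0,0,0,0,-0.3],[0,0,0,0,-0.3],[0,0,0,0,-0.3]]
  ],
  "squeeze": 25
}}

```text
t: 5.3
tool_pos: [437.8, 97.1, 3.8]
orientation: [[-0.974, 0.229, -0.0], [0.229, 0.974, -0.0], [0.0, -0.0, -1.0]]
ft_force: [-0.2, 0.4, 0.8]
finger_gap: 55.6
grip_force: 0.0
```

>>> {"api": "step_arm", "payload": {
  "moves": [
    [[0,0,0,-0.15,-0.3],[0,0,0,-0.3,-0.3],[0,0,0,-0.45,-0.3],[0,0,0,-0.6,-0.3],[0,0,0,-0.75,-0.3],[0,0,0,-0.9,-0.3],[0,0,0,-1.05,-0.3],[0,0,0,-1.2,-0.3],[0,0,0,-1.35,-0.3],[0,0,0,-1.5,-0.3]]
  ]
}}

```text
t: 6.3
tool_pos: [437.7, 97.1, 3.7]
orientation: [[0.165, 0.986, -0.0], [0.986, -0.165, 0.0], [-0.0, -0.0, -1.0]]
ft_force: [-0.1, 0.2, -0.2]
finger_gap: 55.4
grip_force: 0.0
```

>>> {"api": "step_arm", "payload": {
  "moves": [
    [[0,0,0,-0.07,0.3],[0,0,0,-0.07,0.3],[0,0,0,-0.07,0.3],[0,0,0,-0.07,0.3],[0,0,0,-0.07,0.3],[0,0,0,-0.07,0.3],[0,0,0,-0.07,0.3],[0,0,0,-0.07,0.3],[0,0,0,-0.07,0.3],[0,0,0,-0.07,0.3]]
  ],
  "squeeze": 60
}}

```text
t: 7.3
tool_pos: [437.8, 97.1, 4.4]
orientation: [[0.228, 0.974, 0.0], [0.974, -0.228, 0.0], [0.0, 0.0, -1.0]]
ft_force: [-1.7, -0.4, 11.5]
finger_gap: 38.5
grip_force: 58.9
```

Run:
```python
from h import *
t,s=grab_frame('top'),grab_frame('side')
c=lambda f,x,y,w,h,k:cv2.resize(f['color'][y:y+h,x:x+w],None,fx=k,fy=k,interpolation=cv2.INTER_CUBIC)
cv2.imwrite('pics/d1.png',np.hstack([c(t,230,195,66,66,6),c(s,325,240,66,66,6)]))
st=read_state();print(st['finger_gap'],st['ft_force'])
```

```text
38.691947348058434 [-1.74391856  0.21276455 10.47323041]
```

View pics/d1.png

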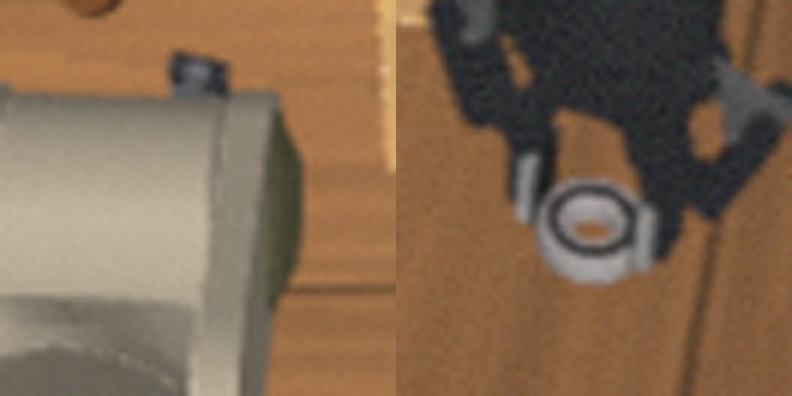

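Run:
```python
from h import *
s=grab_frame('side')
T=np.array([437.8,97.1,0]);a=np.array([.974,-.228,0]);b=np.array([.228,.974,0])
for k in(-1,1):
  for j in(-11,11):
    for z in (4,30): print(k,j,z,((proj(s,T+a*k*19.3+b*j+[0,0,z])-[325,240])*6+[396,0]).round())
print('brg',[((proj(s,T+[dx,dy,12])-[325,240])*6+[396,0]).round() for dx,dy in((0,0),(21,0),(-21,0),(0,21),(0,-21),(0,9),(0,-9))])
```

```text
-1 -11 4 [646. 229.]
-1 -11 30 [652. 184.]
-1 11 4 [623. 270.]
-1 11 30 [628. 225.]
1 -11 4 [553. 191.]
1 -11 30 [556. 146.]
1 11 4 [528. 231.]
1 11 30 [532. 186.]
brg [array([589., 216.]), array([533., 205.]), array([644., 228.]), array([578., 260.]), array([599., 174.]), array([584., 235.]), array([593., 198.])]
```

>>> {"api": "step_arm", "payload": {
  "moves": [
    [[0,0,2,0,0.3],[0,0,5,0,0.3],[0,0,8,0,0.3],[0,0,11,0,0.3],[0,0,12,0,0.3],[1,-4,12,0,0.3],[2,-8,12,0,0.3],[3,-12,12,0,0.3],[4,-16,12,0,0.3],[5,-20,12,0,0.3]]
  ]
}}

```text
t: 8.45
tool_pos: [487.6, -104.5, 122.9]
orientation: [[0.228, 0.974, -0.001], [0.974, -0.228, 0.001], [0.0, -0.001, -1.0]]
ft_force: [0.3, 0.0, -0.7]
finger_gap: 38.1
grip_force: 60.4
```

>>> {"api": "step_arm", "payload": {
  "moves": [
    [[0.5,-2,0,0,0.3],[1.1,-3.8,0,0,0.3],[1.1,-3.8,0,0,0.3],[1.1,-3.8,-0.5,0,0.3],[1.1,-3.8,-1,0,0.3],[1.1,-3.8,-1.3,0,0.3],[1.1,-3.8,-1.6,0,0.3],[1.1,-3.8,-1.7,0,0.3],[1.1,-3.8,-1.7,0,0.3],[1.1,-3.8,-1.7,0,0.3]]
  ]
}}

```text
t: 9.45
tool_pos: [498.8, -140.9, 106.9]
orientation: [[0.228, 0.974, 0.0], [0.974, -0.228, -0.0], [-0.0, 0.0, -1.0]]
ft_force: [-0.2, 0.8, -0.2]
finger_gap: 38.4
grip_force: 60.4
```

Run:
```python
from h import *
t,s=grab_frame('top'),grab_frame('side')
c=lambda f,x,y,w,h,k:cv2.resize(f['color'][y:y+h,x:x+w],None,fx=k,fy=k,interpolation=cv2.INTER_CUBIC)
cv2.imwrite('pics/e1.png',c(s,315,150,80,70,8))
T=read_state()['tool_pos'];print(T,read_state()['ft_force'])
for d in((0,0,-4),(0,0,8)):print(d,(proj(s,T+d)-[315,150])*8)
print((proj(s,[498.7,-142.8,91])-[315,150])*8)
```

```text
[ 498.82530933 -140.96131144  106.94473052] [ 0.06360207 -0.18372958 -0.33368401]
(0, 0, -4) [305.26297057 223.65080644]
(0, 0, 8) [307.41136992 193.37834921]
[304.63292936 250.08945306]
```

View pics/e1.png

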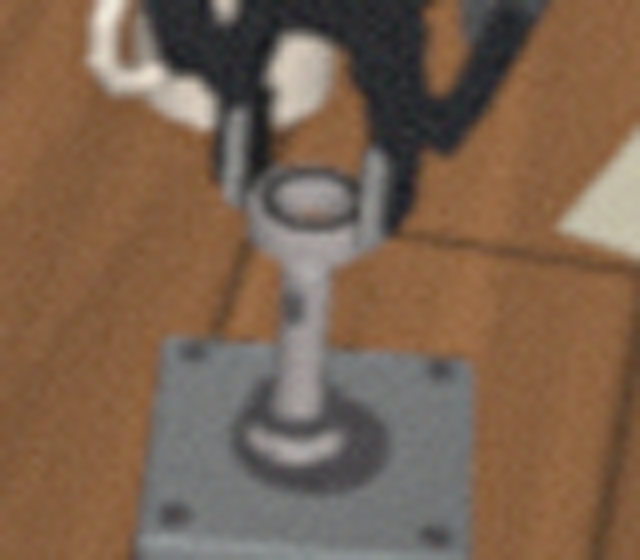

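>>> {"api": "step_arm", "payload": {
  "moves": [
    [[0,0,-0.3,0,0.3],[0,0,-0.6,0,0.3],[0,0,-0.8,0,0.3],[0,0,-0.9,0,0.3],[0,0,-1.0,0,0.3],[0,0,-1.1,0,0.3],[0,0,-1.15,0,0.3],[0,0,-1.2,0,0.3],[0,0,-1.25,0,0.3],[0,0,-1.25,0,0.3]]
  ]
}}

```text
t: 10.55
tool_pos: [498.7, -140.9, 94.2]
orientation: [[0.228, 0.974, -0.0], [0.974, -0.228, 0.0], [0.0, -0.0, -1.0]]
ft_force: [0.1, -0.5, -1.2]
finger_gap: 38.5
grip_force: 60.4
```

>>> {"api": "step_arm", "payload": {
  "moves": [
    [[0,0,-0.05,0,0.3],[0,0,-0.1,0,0.3],[0,0,-0.15,0,0.3],[0,0,-0.2,0,0.3],[0,0,-0.2,0,0.3],[0,0,-0.25,0,0.3],[0,0,-0.25,0,0.3],[0,0,-0.3,0,0.3],[0,0,-0.3,0,0.3],[0,0,-0.3,0,0.3]]
  ]
}}

```text
t: 11.55
tool_pos: [498.8, -141.0, 91.3]
orientation: [[0.228, 0.974, 0.0], [0.974, -0.228, -0.0], [-0.0, 0.0, -1.0]]
ft_force: [0.8, -0.2, -1.3]
finger_gap: 38.2
grip_force: 60.4
```

>>> {"api": "step_arm", "payload": {
  "moves": [
    [[0,0,-0.1,0,0.3],[0,0,-0.2,0,0.3],[0,0,-0.3,0,0.3],[0,0,-0.4,0,0.3],[0,0,-0.5,0,0.3],[0,0,-0.6,0,0.3],[0,0,-0.7,0,0.3],[0,0,-0.8,0,0.3],[0,0,-0.9,0,0.3],[0,0,-0.9,0,0.3]]
  ]
}}

```text
t: 12.55
tool_pos: [498.8, -141.0, 82.2]
orientation: [[0.228, 0.974, 0.0], [0.974, -0.228, -0.0], [-0.0, 0.0, -1.0]]
ft_force: [-0.0, -2.1, -0.4]
finger_gap: 38.4
grip_force: 60.4
```

>>> {"api": "step_arm", "payload": {
  "moves": [
    [[0,-0.03,-0.15,0,0.3],[0,-0.03,-0.3,0,0.3],[0,-0.03,-0.45,0,0.3],[0,-0.03,-0.6,0,0.3],[0,-0.03,-0.75,0,0.3],[0,-0.03,-0.9,0,0.3],[0,-0.03,-1.05,0,0.3],[0,-0.03,-1.2,0,0.3],[0,-0.03,-1.35,0,0.3],[0,-0.03,-1.5,0,0.3]]
  ]
}}

```text
t: 13.55
tool_pos: [498.8, -141.2, 67.1]
orientation: [[0.228, 0.974, -0.0], [0.974, -0.228, 0.0], [0.0, -0.0, -1.0]]
ft_force: [1.1, -0.1, 2.0]
finger_gap: 38.6
grip_force: 60.6
```

>>> {"api": "step_arm", "payload": {
  "moves": [
    [[0,0,-0.25,0,0.3],[0,0,-0.5,0,0.3],[0,0,-0.8,0,0.3],[0,0,-1.1,0,0.3],[0,0,-1.4,0,0.3],[0,0,-1.7,0,0.3],[0,0,-2.0,0,0.3],[0,0,-2.3,0,0.3],[0,0,-2.6,0,0.3],[0,0,-2.7,0,0.3]]
  ]
}}

```text
t: 14.55
tool_pos: [498.7, -141.2, 40.0]
orientation: [[0.228, 0.974, -0.0], [0.974, -0.228, 0.0], [0.0, -0.0, -1.0]]
ft_force: [0.1, -1.2, -0.7]
finger_gap: 38.4
grip_force: 60.4
```

>>> {"api": "step_arm", "payload": {
  "moves": [
    [[0,0,-0.1,0,0.3],[0,0,-0.2,0,0.3],[0,0,-0.3,0,0.3],[0,0,-0.4,0,0.3],[0,0,-0.5,0,0.3],[0,0,-0.55,0,0.3],[0,0,-0.6,0,0.3],[0,0,-0.6,0,0.3],[0,0,-0.6,0,0.3],[0,0,-0.6,0,0.3]]
  ]
}}

```text
t: 15.55
tool_pos: [498.7, -141.2, 34.4]
orientation: [[0.228, 0.974, 0.0], [0.974, -0.228, -0.0], [-0.0, 0.0, -1.0]]
ft_force: [-0.5, -0.1, 1.1]
finger_gap: 38.4
grip_force: 60.6
```

>>> {"api": "step_arm", "payload": {
  "moves": [
    [[0,0,0,0,-0.4],[0,0,0,0,-0.4],[0,0,0,0,-0.4],[0,0,0,0,-0.4],[0,0,2,0,-0.4],[0,0,5,0,-0.4],[0,0,8,0,-0.4],[0,0,10,0,-0.4],[0,2,10,0,-0.4],[0,6,10,0,-0.4]]
  ]
}}

```text
t: 16.55
tool_pos: [499.3, -82.3, 134.9]
orientation: [[0.231, 0.973, 0.002], [0.973, -0.231, -0.001], [-0.001, 0.002, -1.0]]
ft_force: [0.8, 0.3, -0.3]
finger_gap: 59.6
grip_force: 0.0
```

Run:
```python
from h import *
t,s=grab_frame('top'),grab_frame('side')
c=lambda f,x,y,w,h,k:cv2.resize(f['color'][y:y+h,x:x+w],None,fx=k,fy=k,interpolation=cv2.INTER_CUBIC)
cv2.imwrite('pics/f1.png',np.hstack([c(s,325,165,60,60,6),c(t,313,177,60,60,6)]))
for n,a,b in(('spacer',(218,208),(317,317)),('washer',(272,170),(290,254))):
    A,_=blob(t,a);B,_=blob(s,b);print(n,A,B,tri(t,A,s,B))
```

```text
spacer [218. 208.] [316.7588785  316.95389408] (array([498.32347573, 221.93258872,  11.75668109]), np.float64(1.6860398636872491))
washer [272.16190476 169.55844156] [289.54375    253.58402778] (array([609.17107271,  64.37335784,   3.14582071]), np.float64(2.2446899697364477))
```

View pics/f1.png

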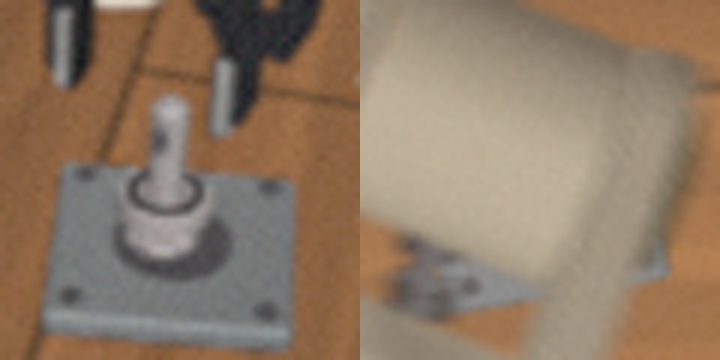

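>>> {"api": "step_arm", "payload": {
  "moves": [
    [[0,5,0,0,-0.3],[0,10,0,0,-0.3],[0,15,0,0,-0.3],[-0.1,20,0,0,-0.3],[-0.1,25,0,0,-0.3],[-0.1,29,0,0,-0.3],[-0.1,30.4,0,0,-0.3],[-0.1,30.4,-3,0,-0.3],[-0.1,30.4,-6,0,-0.3],[-0.1,30.4,-8,0,-0.3]]
  ]
}}

```text
t: 17.65
tool_pos: [497.4, 221.8, 52.5]
orientation: [[0.228, 0.974, -0.002], [0.974, -0.228, -0.001], [-0.001, -0.002, -1.0]]
ft_force: [0.2, -0.3, 0.1]
finger_gap: 55.4
grip_force: 0.0
```

>>> {"api": "step_arm", "payload": {
  "moves": [
    [[0,0,-2,0,-0.3],[0,0,-3.5,0,-0.3],[0,0,-4.4,0,-0.3],[0,0,-4.6,0,-0.3],[0,0,-4.6,0,0.4],[0,0,-4.6,0,0.4],[0,0,-4.6,0,0.4],[0,0,-4.6,0,0.4],[0,0,-4.6,0,0.4],[0,0,-4.6,0,0.4]]
  ],
  "squeeze": 25
}}

```text
t: 18.65
tool_pos: [498.2, 222.8, 9.0]
orientation: [[0.228, 0.974, 0.001], [0.974, -0.228, 0.0], [0.0, 0.001, -1.0]]
ft_force: [1.2, -2.0, 7.2]
finger_gap: 31.9
grip_force: 25.5
```

>>> {"api": "step_arm", "payload": {
  "moves": [
    [[0,0,0,0,0.4],[0,0,0,0,0.4],[0,0,0,0,-0.1],[0,0,0,0,-0.1],[0,0,0,0,-0.1],[0,0,0,0.15,-0.1],[0,0,0,0.3,-0.1],[0,0,0,0.45,-0.1],[0,0,0,0.6,-0.1],[0,0,0,0.75,-0.1]]
  ]
}}

```text
t: 19.65
tool_pos: [497.6, 222.8, 8.1]
orientation: [[-0.502, 0.865, -0.0], [0.865, 0.502, -0.0], [0.0, -0.0, -1.0]]
ft_force: [-0.1, 0.3, -0.2]
finger_gap: 47.2
grip_force: 0.0
```

>>> {"api": "step_arm", "payload": {
  "moves": [
    [[0,0,0,0.15,-0.1],[0,0,0,0.3,-0.1],[0,0,0,0.45,-0.1],[0,0,0,0.6,-0.1],[0,0,0,0.75,-0.1],[0,0,0,0.82,-0.1],[0,0,0,0.82,0.4],[0,0,0,0.82,0.4],[0,0,0,0.82,0.4],[0,0,0,0.82,0.4]]
  ]
}}

```text
t: 20.65
tool_pos: [497.7, 222.8, 8.3]
orientation: [[-0.973, 0.23, -0.0], [0.23, 0.973, 0.0], [0.0, 0.0, -1.0]]
ft_force: [-0.2, 1.0, 1.6]
finger_gap: 32.1
grip_force: 25.1
```

>>> {"api": "step_arm", "payload": {
  "moves": [
    [[0,0,0,0,0.5],[0,0,0,0,0.5],[0,0,0,0,0.5],[0,0,0,0,0.5],[0,0,0,0,0.5],[0,0,0,0,0.5],[0,0,2,0,0.5],[0,0,5,0,0.5],[0,0,8,0,0.5],[0,0,11.5,0,0.5]]
  ],
  "squeeze": 60
}}

```text
t: 21.65
tool_pos: [497.2, 222.5, 123.6]
orientation: [[-0.973, 0.229, -0.002], [0.229, 0.973, -0.001], [0.002, -0.001, -1.0]]
ft_force: [0.4, -0.2, -1.5]
finger_gap: 31.0
grip_force: 59.6
```

>>> {"api": "step_arm", "payload": {
  "moves": [
    [[0,-5,0,0,0.5],[0,-10,0,0,0.5],[0,-15,0,0,0.5],[0,-20,0,0,0.5],[0.1,-25,0,0,0.5],[0.1,-30,0,0,0.5],[0.1,-34,0,0,0.5],[0.1,-36.4,0,0,0.5],[0.1,-36.4,0,0,0.5],[0.1,-36.4,0,0,0.5]]
  ]
}}

```text
t: 22.65
tool_pos: [498.5, -141.3, 122.8]
orientation: [[-0.973, 0.23, -0.001], [0.23, 0.973, 0.001], [0.001, 0.0, -1.0]]
ft_force: [-0.1, 0.3, -0.6]
finger_gap: 31.1
grip_force: 59.7
```

>>> {"api": "step_arm", "payload": {
  "moves": [
    [[0,0,-0.6,0,0.5],[0,0,-1.2,0,0.5],[0,0,-1.6,0,0.5],[0,0,-1.9,0,0.5],[0,0,-2.1,0,0.5],[0,0,-2.2,0,0.5],[0,0,-2.3,0,0.5],[0,0,-2.4,0,0.5],[0,0,-2.45,0,0.5],[0,0,-2.5,0,0.5]]
  ]
}}

```text
t: 23.65
tool_pos: [498.8, -141.3, 98.3]
orientation: [[-0.973, 0.229, 0.0], [0.229, 0.973, -0.0], [-0.0, -0.0, -1.0]]
ft_force: [-0.2, -0.3, -0.9]
finger_gap: 31.2
grip_force: 59.7
```

>>> {"api": "step_arm", "payload": {
  "moves": [
    [[0,0,-0.05,0,0.5],[0,0,-0.1,0,0.5],[0,0,-0.15,0,0.5],[0,0,-0.2,0,0.5],[0,0,-0.25,0,0.5],[0,0,-0.3,0,0.5],[0,0,-0.35,0,0.5],[0,0,-0.4,0,0.5],[0,0,-0.4,0,0.5],[0,0,-0.4,0,0.5]]
  ]
}}

```text
t: 24.65
tool_pos: [498.8, -141.2, 94.3]
orientation: [[-0.973, 0.229, -0.0], [0.229, 0.973, 0.0], [0.0, 0.0, -1.0]]
ft_force: [-0.0, 0.0, -0.8]
finger_gap: 31.0
grip_force: 59.7
```

>>> {"api": "step_arm", "payload": {
  "moves": [
    [[0,0,-0.15,0,0.5],[0,0,-0.3,0,0.5],[0,0,-0.45,0,0.5],[0,0,-0.6,0,0.5],[0,0,-0.75,0,0.5],[0,0,-0.9,0,0.5],[0,0,-1.05,0,0.5],[0,0,-1.2,0,0.5],[0,0,-1.35,0,0.5],[0,0,-1.5,0,0.5]]
  ]
}}

```text
t: 25.65
tool_pos: [498.8, -141.3, 79.2]
orientation: [[-0.973, 0.229, 0.0], [0.229, 0.973, -0.0], [-0.0, -0.0, -1.0]]
ft_force: [0.1, -0.4, 1.8]
finger_gap: 31.1
grip_force: 59.9
```

>>> {"api": "step_arm", "payload": {
  "moves": [
    [[0,0,-0.25,0,0.5],[0,0,-0.5,0,0.5],[0,0,-0.75,0,0.5],[0,0,-1.0,0,0.5],[0,0,-1.25,0,0.5],[0,0,-1.5,0,0.5],[0,0,-1.75,0,0.5],[0,0,-2.0,0,0.5],[0,0,-2.2,0,0.5],[0,0,-2.3,0,0.5]]
  ]
}}

```text
t: 26.65
tool_pos: [498.7, -141.2, 56.0]
orientation: [[-0.973, 0.229, -0.0], [0.229, 0.973, 0.0], [0.0, 0.0, -1.0]]
ft_force: [-0.4, -0.8, -0.4]
finger_gap: 30.9
grip_force: 59.8
```

>>> {"api": "step_arm", "payload": {
  "moves": [
    [[0,0,-0.1,0,0.5],[0,0,-0.2,0,0.5],[0,0,-0.3,0,0.5],[0,0,-0.4,0,0.5],[0,0,-0.45,0,0.5],[0,0,-0.5,0,0.5],[0,0,-0.53,0,0.5],[0,0,-0.56,0,0.5],[0,0,-0.56,0,0.5],[0,0,-0.56,0,0.5]]
  ]
}}

```text
t: 27.65
tool_pos: [498.8, -141.3, 50.7]
orientation: [[-0.973, 0.229, 0.0], [0.229, 0.973, -0.0], [-0.0, -0.0, -1.0]]
ft_force: [0.2, 0.7, -0.8]
finger_gap: 30.8
grip_force: 59.7
```

>>> {"api": "step_arm", "payload": {
  "moves": [
    [[0,0,-0.04,0,0.5],[0,0,-0.08,0,0.5],[0,0,-0.08,0,0.5],[0,0,-0.08,0,-0.4],[0,0,-0.08,0,-0.4],[0,0,-0.08,0,-0.4],[0,0,-0.08,0,-0.4],[0,0,2,0,-0.4],[0,0,5,0,-0.4],[0,0,8,0,-0.4]]
  ]
}}

```text
t: 28.65
tool_pos: [498.5, -141.1, 131.5]
orientation: [[-0.973, 0.229, -0.001], [0.229, 0.973, 0.0], [0.001, 0.0, -1.0]]
ft_force: [-0.2, 0.2, 0.6]
finger_gap: 59.9
grip_force: 0.0
```

>>> {"api": "step_arm", "payload": {
  "moves": [
    [[2,4,1,0,-0.4],[4,8,1,0,-0.4],[6,12,1,0,-0.4],[8,16,1,0,-0.4],[10,19,1,0,-0.4],[11,20.6,0,0,-0.4],[11,20.6,-3,0,-0.4],[11,20.6,-6,0,-0.4],[11,20.6,-8,0,-0.4],[11,20.6,-9,0,-0.4]]
  ]
}}

```text
t: 29.65
tool_pos: [607.5, 64.3, 38.2]
orientation: [[-0.973, 0.229, -0.004], [0.229, 0.973, 0.0], [0.004, -0.001, -1.0]]
ft_force: [-0.8, 0.2, 1.4]
finger_gap: 59.9
grip_force: 0.0
```

Run:
```python
from h import *
t,s=grab_frame('top'),grab_frame('side')
c=lambda f,x,y,w,h,k:cv2.resize(f['color'][y:y+h,x:x+w],None,fx=k,fy=k,interpolation=cv2.INTER_CUBIC)
cv2.imwrite('pics/g1.png',np.hstack([c(s,325,165,60,60,6),c(s,260,220,60,60,6)]))
print(read_state()['tool_pos'])
```

```text
[608.0389435   64.31943812  39.30541746]
```

View pics/g1.png

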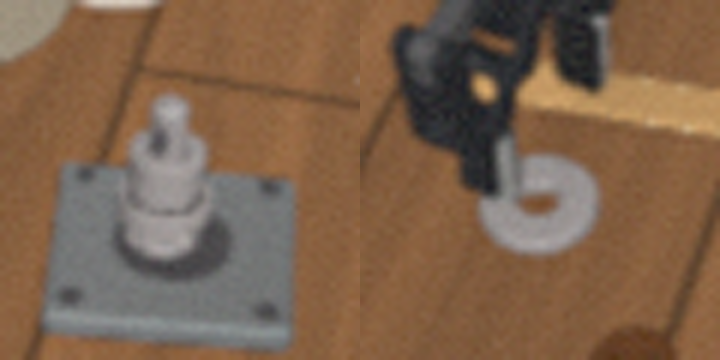

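>>> {"api": "step_arm", "payload": {
  "moves": [
    [[0.1,0,-1,0,-0.55],[0.1,0,-2,0,-0.55],[0.1,0,-3,0,-0.55],[0.1,0,-3.4,0,-0.55],[0.1,0,-3.65,0,-0.55],[0.1,0,-3.65,0,0.2],[0.1,0,-3.65,0,0.2],[0.1,0,-3.65,0,0.2],[0.1,0,-3.65,0,0.2],[0.1,0,-3.65,0,0.2]]
  ],
  "squeeze": 25
}}

```text
t: 30.75
tool_pos: [609.9, 64.7, 4.7]
orientation: [[-0.973, 0.229, 0.001], [0.229, 0.973, -0.0], [-0.001, 0.0, -1.0]]
ft_force: [-1.6, -0.9, 5.0]
finger_gap: 44.7
grip_force: 26.0
```

>>> {"api": "step_arm", "payload": {
  "moves": [
    [[0,0,0,0,0.2],[0,0,0,0,0.2],[0,0,0,0,0.2],[0,0,0,0,-0.45],[0,0,0,0,-0.45],[0,0,0,0,-0.45],[0,0,0,-0.15,-0.45],[0,0,0,-0.3,-0.45],[0,0,0,-0.45,-0.45],[0,0,0,-0.6,-0.45]]
  ]
}}

```text
t: 31.75
tool_pos: [609.7, 64.7, 4.0]
orientation: [[-0.67, 0.743, -0.0], [0.743, 0.67, 0.0], [0.0, -0.0, -1.0]]
ft_force: [-0.1, 0.5, -0.5]
finger_gap: 61.8
grip_force: 0.0
```

>>> {"api": "step_arm", "payload": {
  "moves": [
    [[0,0,0,-0.15,-0.45],[0,0,0,-0.3,-0.45],[0,0,0,-0.45,-0.45],[0,0,0,-0.6,-0.45],[0,0,0,-0.75,-0.45],[0,0,0,-0.9,-0.45],[0,0,0,-0.97,-0.45],[0,0,0,-0.97,0.2],[0,0,0,-0.97,0.2],[0,0,0,-0.97,0.2]]
  ]
}}

```text
t: 32.75
tool_pos: [609.7, 64.8, 4.6]
orientation: [[0.226, 0.974, 0.0], [0.974, -0.226, -0.0], [-0.0, 0.0, -1.0]]
ft_force: [-2.5, 0.3, 6.2]
finger_gap: 44.8
grip_force: 24.8
```

>>> {"api": "step_arm", "payload": {
  "moves": [
    [[0,0,0,0,0.2],[0,0,0,0,0.2],[0,0,0,0,0.2],[0,0,0,0,0.2],[0,0,0,0,0.2],[0,0,0,0,0.2],[0,0,0,0,0.2],[0,0,0,0,0.2],[0,0,0,0,0.2],[0,0,0,0,0.2]]
  ],
  "squeeze": 80
}}

```text
t: 33.75
tool_pos: [611.6, 64.6, 7.1]
orientation: [[0.226, 0.974, 0.006], [0.974, -0.226, -0.001], [0.001, 0.006, -1.0]]
ft_force: [-2.2, -1.0, 21.8]
finger_gap: 34.1
grip_force: 10.7
```

Run:
```python
from h import *
t,s=grab_frame('top'),grab_frame('side')
c=lambda f,x,y,w,h,k:cv2.resize(f['color'][y:y+h,x:x+w],None,fx=k,fy=k,interpolation=cv2.INTER_CUBIC)
cv2.imwrite('pics/k1.png',np.hstack([c(s,260,215,60,60,6),c(t,245,140,60,60,6)]))
print(read_state()['tool_pos'],read_state()['ft_force'])
```

```text
[611.5459004   64.57548166   7.13311156] [-2.5431567   0.21319239 20.20122534]
```

View pics/k1.png

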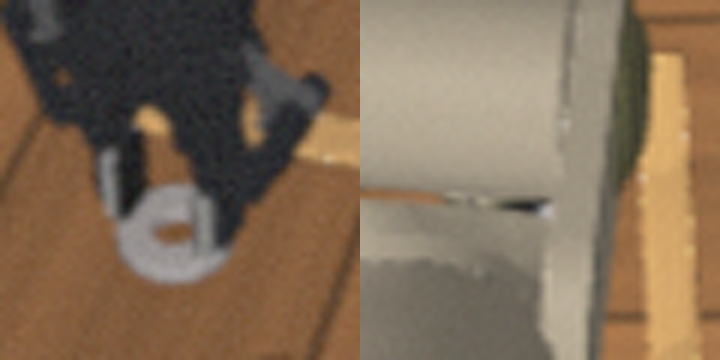

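>>> {"api": "step_arm", "payload": {
  "moves": [
    [[0,0,0.4,0,-0.4],[0,0,0.6,0,-0.4],[0,0,0.6,0,-0.4],[0,0,0.6,0,-0.4],[0,0,0.6,0,-0.4],[0,0,0.3,0,-0.4],[0,0,0,0,-0.4],[0,0,-0.15,0,-0.4],[0,0,-0.25,0,-0.4],[0,0,-0.25,0,-0.4]]
  ],
  "squeeze": 25
}}

```text
t: 34.85
tool_pos: [609.7, 64.8, 1.5]
orientation: [[0.228, 0.974, -0.0], [0.974, -0.228, 0.0], [-0.0, -0.0, -1.0]]
ft_force: [0.6, 0.4, 0.5]
finger_gap: 59.8
grip_force: 0.0
```

>>> {"api": "step_arm", "payload": {
  "moves": [
    [[0,0,-0.05,0,-0.4],[0,0,-0.1,0,-0.4],[0,0,-0.15,0,-0.4],[0,0,-0.2,0,-0.4],[0,0,-0.2,0,-0.4],[0,0,-0.2,0,0.2],[0,0,-0.2,0,0.2],[0,0,-0.2,0,0.2],[0,0,-0.2,0,0.2],[0,0,-0.2,0,0.2]]
  ]
}}

```text
t: 35.85
tool_pos: [609.9, 64.8, 0.1]
orientation: [[0.228, 0.974, 0.0], [0.974, -0.228, -0.0], [0.0, 0.0, -1.0]]
ft_force: [-1.8, -0.2, 5.8]
finger_gap: 46.6
grip_force: 25.3
```

>>> {"api": "step_arm", "payload": {
  "moves": [
    [[0,0,0,0,0.2],[0,0,0,0,0.2],[0,0,0,0,0.2],[0,0,0,0,0.2],[0,0,0,0,0.2],[0,0,0.2,0,0.2],[0,0,0.5,0,0.2],[0,0,0.8,0,0.2],[0,0,1.2,0,0.2],[0,0,1.5,0,0.2]]
  ],
  "squeeze": 45
}}

```text
t: 36.85
tool_pos: [609.8, 64.8, 15.0]
orientation: [[0.228, 0.974, 0.0], [0.974, -0.228, 0.0], [0.0, 0.0, -1.0]]
ft_force: [0.4, -0.4, -0.5]
finger_gap: 45.1
grip_force: 46.0
```

>>> {"api": "step_arm", "payload": {
  "moves": [
    [[0,0,4,0,0.2],[0,0,8,0,0.2],[-1,-2,9.5,0,0.2],[-3,-5,9.5,0,0.2],[-5,-9,9.5,0,0.2],[-7,-13,9.5,0,0.2],[-9,-17,9.5,0,0.2],[-10.5,-19.8,9.5,0,0.2],[-11.1,-20.6,9.5,0,0.2],[-11.1,-20.6,9.5,0,0.2]]
  ]
}}

```text
t: 37.85
tool_pos: [498.4, -141.9, 109.9]
orientation: [[0.23, 0.973, 0.0], [0.973, -0.23, 0.0], [0.0, 0.0, -1.0]]
ft_force: [1.1, -0.1, -0.9]
finger_gap: 44.5
grip_force: 46.4
```

Run:
```python
from h import *
s=grab_frame('side')
cv2.imwrite('pics/l1.png',cv2.resize(s['color'][145:215,315:395],None,fx=8,fy=8,interpolation=cv2.INTER_CUBIC))
T=read_state()['tool_pos'];print(T,read_state()['ft_force'])
for d in((0,0,0),(0,0,8)):print(d,(proj(s,T+d)-[315,145])*8)
```

```text
[ 498.88592143 -140.98269716  109.86061792] [-0.20758558  0.0660445  -0.29877431]
(0, 0, 0) [306.32392718 246.19356604]
(0, 0, 8) [307.76429716 225.88484046]
```

View pics/l1.png

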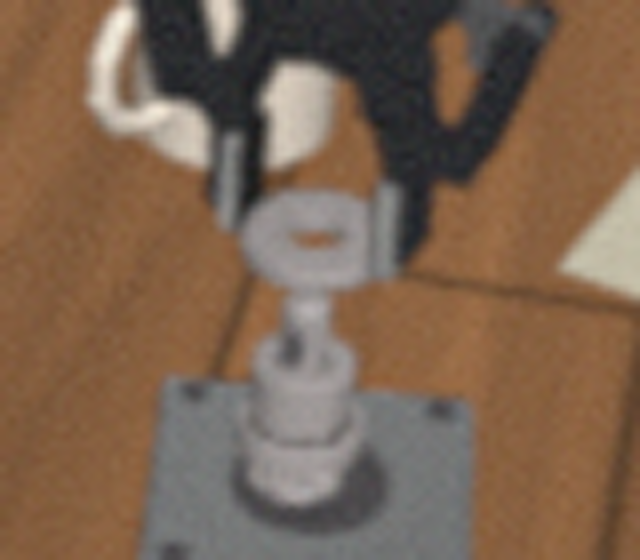

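>>> {"api": "step_arm", "payload": {
  "moves": [
    [[0,0,-0.5,0,0.2],[0,0,-1.0,0,0.2],[0,0,-1.3,0,0.2],[0,0,-1.5,0,0.2],[0,0,-1.6,0,0.2],[0,0,-1.7,0,0.2],[0,0,-1.8,0,0.2],[0,0,-1.9,0,0.2],[0,0,-1.95,0,0.2],[0,0,-1.95,0,0.2]]
  ]
}}

```text
t: 38.9
tool_pos: [498.7, -141.3, 90.1]
orientation: [[0.228, 0.974, -0.0], [0.974, -0.228, 0.0], [0.0, -0.0, -1.0]]
ft_force: [0.1, -0.6, -1.2]
finger_gap: 44.9
grip_force: 46.4
```

>>> {"api": "step_arm", "payload": {
  "moves": [
    [[0,0,-0.05,0,0.2],[0,0,-0.1,0,0.2],[0,0,-0.15,0,0.2],[0,0,-0.2,0,0.2],[0,0,-0.25,0,0.2],[0,0,-0.3,0,0.2],[0,0,-0.35,0,0.2],[0,0,-0.4,0,0.2],[0,0,-0.4,0,0.2],[0,0,-0.4,0,0.2]]
  ]
}}

```text
t: 39.9
tool_pos: [498.8, -141.2, 86.2]
orientation: [[0.228, 0.974, -0.0], [0.974, -0.228, 0.0], [0.0, -0.0, -1.0]]
ft_force: [-0.1, -0.7, -0.6]
finger_gap: 45.3
grip_force: 46.4
```

>>> {"api": "step_arm", "payload": {
  "moves": [
    [[0,0,-0.15,0,0.2],[0,0,-0.3,0,0.2],[0,0,-0.45,0,0.2],[0,0,-0.6,0,0.2],[0,0,-0.75,0,0.2],[0,0,-0.9,0,0.2],[0,0,-1.05,0,0.2],[0,0,-1.2,0,0.2],[0,0,-1.35,0,0.2],[0,0,-1.5,0,0.2]]
  ]
}}

```text
t: 40.9
tool_pos: [498.8, -141.3, 71.1]
orientation: [[0.228, 0.974, 0.0], [0.974, -0.228, -0.0], [-0.0, 0.0, -1.0]]
ft_force: [0.6, -0.3, 0.3]
finger_gap: 45.4
grip_force: 46.7
```

>>> {"api": "step_arm", "payload": {
  "moves": [
    [[0,0,-0.1,0,0.2],[0,0,-0.2,0,0.2],[0,0,-0.3,0,0.2],[0,0,-0.4,0,0.2],[0,0,-0.5,0,0.2],[0,0,-0.55,0,0.2],[0,0,-0.6,0,0.2],[0,0,-0.6,0,0.2],[0,0,-0.6,0,0.2],[0,0,-0.6,0,0.2]]
  ]
}}

```text
t: 41.9
tool_pos: [498.8, -141.3, 65.3]
orientation: [[0.228, 0.974, 0.0], [0.974, -0.228, -0.0], [-0.0, 0.0, -1.0]]
ft_force: [0.2, -0.8, 2.1]
finger_gap: 45.2
grip_force: 46.8
```

>>> {"api": "step_arm", "payload": {
  "moves": [
    [[0,0,-0.05,0,0.2],[0,0,-0.1,0,0.2],[0,0,-0.15,0,0.2],[0,0,-0.2,0,0.2],[0,0,-0.25,0,0.2],[0,0,-0.3,0,0.2],[0,0,-0.35,0,0.2],[0,0,-0.4,0,0.2],[0,0,-0.4,0,0.2],[0,0,-0.4,0,0.2]]
  ]
}}

```text
t: 42.9
tool_pos: [498.8, -141.3, 61.4]
orientation: [[0.228, 0.974, 0.0], [0.974, -0.228, -0.0], [-0.0, 0.0, -1.0]]
ft_force: [-0.2, 1.2, 7.1]
finger_gap: 44.8
grip_force: 47.2
```

>>> {"api": "step_arm", "payload": {
  "moves": [
    [[0,0,-0.05,0,0.2],[0,0,-0.1,0,0.2],[0,0,-0.15,0,0.2],[0,0,-0.2,0,0.2],[0,0,-0.22,0,0.2],[0,0,-0.22,0,0.2],[0,0,-0.22,0,0.2],[0,0,-0.22,0,0.2],[0,0,-0.22,0,0.2],[0,0,-0.22,0,0.2]]
  ]
}}

```text
t: 43.9
tool_pos: [498.8, -141.3, 59.4]
orientation: [[0.228, 0.974, 0.0], [0.974, -0.228, -0.0], [-0.0, 0.001, -1.0]]
ft_force: [-1.8, 0.2, 8.2]
finger_gap: 45.2
grip_force: 47.5
```

>>> {"api": "step_arm", "payload": {
  "moves": [
    [[0,0,-0.04,0,0.2],[0,0,-0.08,0,0.2],[0,0,-0.1,0,0.2],[0,0,-0.1,0,0.2],[0,0,-0.1,0,0.2],[0,0,-0.1,0,0.2],[0,0,-0.1,0,0.2],[0,0,-0.1,0,0.2],[0,0,-0.1,0,0.2],[0,0,-0.1,0,0.2]]
  ]
}}

```text
t: 44.9
tool_pos: [498.8, -141.3, 58.5]
orientation: [[0.228, 0.974, 0.001], [0.974, -0.228, -0.0], [-0.0, 0.001, -1.0]]
ft_force: [-1.8, -0.1, 9.3]
finger_gap: 45.2
grip_force: 47.6
```

>>> {"api": "step_arm", "payload": {
  "moves": [
    [[0,0,0.05,0,0.2],[0,0,0.1,0,0.2],[0,0,0.15,0,0.2],[0,0,0.2,0,0.2],[0,0,0.25,0,0.2],[0,0,0.3,0,0.2],[0,0,0.35,0,0.2],[0,0,0.38,0,0.2],[0,0,0.38,0,0.2],[0,0,0.38,0,0.2]]
  ]
}}

```text
t: 45.9
tool_pos: [498.8, -141.3, 62.0]
orientation: [[0.228, 0.974, 0.0], [0.974, -0.228, -0.0], [-0.0, 0.0, -1.0]]
ft_force: [0.1, 0.5, 5.2]
finger_gap: 45.0
grip_force: 47.2
```

>>> {"api": "step_arm", "payload": {
  "moves": [
    [[0,0,-0.1,0,0.2],[0,0,-0.2,0,0.2],[0,0,-0.3,0,0.2],[0,0,-0.38,0,0.2],[0,0,-0.42,0,0.2],[0,0,-0.45,0,0.2],[0,0,-0.45,0,0.2],[0,0,-0.45,0,0.2],[0,0,-0.45,0,0.2],[0,0,-0.45,0,0.2]]
  ]
}}

```text
t: 46.9
tool_pos: [498.9, -141.3, 57.9]
orientation: [[0.228, 0.974, 0.001], [0.974, -0.228, -0.0], [-0.0, 0.001, -1.0]]
ft_force: [-1.5, 0.9, 10.4]
finger_gap: 44.7
grip_force: 47.7
```

>>> {"api": "step_arm", "payload": {
  "moves": [
    [[0,0,0.1,0,0.2],[0,0,0.2,0,0.2],[0,0,0.3,0,0.2],[0,0,0.4,0,0.2],[0,0,0.5,0,0.2],[0,0,0.55,0,0.2],[0,0,0.58,0,0.2],[0,0,0.58,0,0.2],[0,0,0.58,0,0.2],[0,0,0.58,0,0.2]]
  ]
}}

```text
t: 47.9
tool_pos: [498.7, -141.2, 62.8]
orientation: [[0.228, 0.974, -0.0], [0.974, -0.228, 0.0], [0.0, -0.0, -1.0]]
ft_force: [2.4, -1.0, -4.9]
finger_gap: 45.0
grip_force: 46.5
```

>>> {"api": "step_arm", "payload": {
  "moves": [
    [[0,0,-0.07,0,0.2],[0,0,-0.07,0,-0.5],[0,0,-0.07,0,-0.5],[0,0,-0.07,0,-0.5],[0,0,-0.07,0,-0.5],[0,0,2,0,-0.5],[0,0,5,0,-0.5],[0,0,9,0,-0.5],[0,5,10,0,-0.5],[0,10,10,0,-0.5]]
  ]
}}

```text
t: 48.9
tool_pos: [499.4, -42.1, 165.0]
orientation: [[0.231, 0.973, 0.004], [0.973, -0.231, -0.001], [-0.0, 0.004, -1.0]]
ft_force: [0.9, -0.2, 0.5]
finger_gap: 64.1
grip_force: 0.0
```

Run:
```python
from h import *
s=grab_frame('side')
cv2.imwrite('pics/m1.png',cv2.resize(s['color'][160:225,320:390],None,fx=8,fy=8,interpolation=cv2.INTER_CUBIC))
```

```text
(no output)
```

View pics/m1.png

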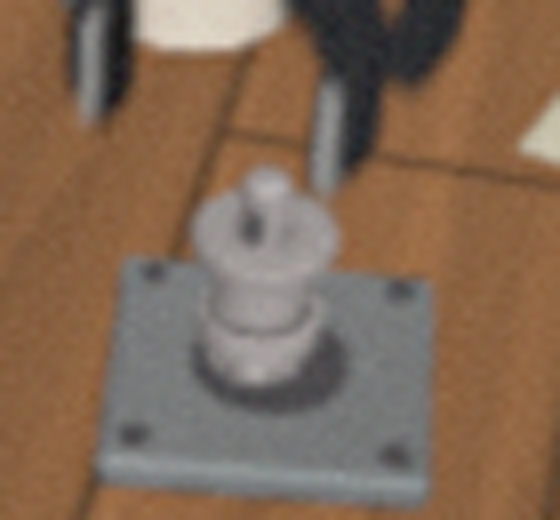

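The washer sits level on the stack with its face centred near (265, 235) in the crop. A catch stands out above it at about (252, 228), and the fingers are clear.

```bash
python3 -c "
from station import *
print(hand_in())"
```

```text
the job is handed in; nothing more can be done
None
```

The bearing, spacer and washer are on the spindle in that order and seated; the catches held the washer against a 5 N upward pull before I let go, and the job was handed in at about 49 s (the verdict was not shown).

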